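# Move the washing things to the new tier, keeping their order

## Robot

A 6-joint arm with a two-finger parallel gripper is mounted at the origin on the work surface. World frame = base frame: x ahead of the robot, y to its left, z up, the work surface at z = 0. Lengths are in mm, angles in rad, forces in N, time in s.
With the tool pointing down it reaches from about 400 to 925 mm from the base axis. Payload 12.5 kg.
Tool frame: the origin (TCP) lies between the finger pads; the fingertips stand 11 mm ahead of it and the grasp point (between the pads) lies 8 mm behind it (env.tip_extent is the distance from the TCP to the fingertips, in mm); x points along the fingers, z is the direction in which the jaws open and shut, and the axes are right-handed (so a half turn about x gives the same grasp; the last joint's range is limited). The gripper opens to 95 mm and grips with 3 to 60 N. Pads are 20 mm wide; open, the fingers measure 119 mm over their backs; the gripper's body (75 mm by 180 mm) begins 59 mm behind the grasp point.
Start: joints at [-1.382, 0.491, 1.559, -0, 1.092, -0.106], TCP at [181.615, -598.048, 225.661] pointing down, gripper open.
Joint ranges: [-3.1, 3.1], [-0.84, 2.19], [0.05, 2.79], [-1.13, 4.28], [0.06, 2.93], [-2.69, 2.69]. Speed limits (rad/s): [2.22, 2.22, 2.79, 3.14, 3.14, 3.14].

## Interface

Orientations are given as [roll, pitch, yaw] about the fixed x, y, z axes, in that order (R = Rz(yaw) Ry(pitch) Rx(roll)).
In Python, from cell import status, imaging, env gives the robot as it stands. The module is installed in compiled form; this text tells all that it offers.
- The arm moves only by the tool apply_moves, never from a script. Its argument "increments" is a list of rows, each a list of 5 numbers: the closure, from 0 (fully open) to 1 (shut), then the shift along the tool's x, y, z in mm, then the turn about the tool's x in degrees. A call has 1 to 10 rows; each row shifts and turns the commanded pose from where the row before left it, along the tool's axes as they then stand; what a row does not reach is not made up. A row lasts 1/10 s, in which the tool goes at most 50 mm and 8.59 degrees, less where a joint would pass 70% of its speed; a pose out of reach is approached as far as the arm can. A call with a gripper value outside its range is refused whole. The fingers move at their own pace and stop on an object; the grip force is fixed at half the most. Time passes only in rows, so rows that do not move let the fingers close. It gives the time, the measured TCP pose, the force and the opening at its end, in the units of the state.
- status.state(): the state, without advancing time (a new reading comes with each control period).
- imaging.read_camera(name): name is "side" or "top"; returns a dict with "pixels" (480x640x3 uint8, red, green, blue), "fovy" (degrees; the focal length in pixels is half the picture's height over the tangent of half this angle, whatever the lens; pixels are square), "cx", "cy" (the principal point, pixels), "distortion" ([k1, k2, p1, p2, k3] as OpenCV has them; the pictures are not rectified), "R" (3x3) and "t" (3): a world point X has camera coordinates R X + t. Camera axes: x right, y down, z forward; pixel columns grow to the right and rows downward; lengths in mm; the calibration is good to about 2 mm. A picture is of the moment at which its call begins. There is no depth.
- env.job_done(): hands the job in, once; it reports no verdict.
The state is a dict: "t": time; "joints": joint angles; "qvel": joint speeds; "tau": joint torques, N m; "eef_pos": TCP position; "tcp_rot": TCP orientation; "ft_force": force on the tool from outside, world axes, zero at the start; "moment": the same for the moment, N m; "opening": opening from 0.0 (shut) to 1.0 (fully open).
Only numpy, scipy, OpenCV 4.12 (cv2) and the standard library are available. Lean on these libraries where they do the work, as an engineer would, in place of code of your own. Each camera call takes 0.05 s, during which the arm holds its last target. There are 200 camera calls.

## Task

The old grey tier is going out: move its four things, one to a compartment, into the empty clear plastic tier beside it, in the same order from left to right, because everybody here finds their own thing by its place. Stand each one upright on the tier's floor inside its compartment and let go, without knocking anything over or disturbing the other things on the ledge.

Things in the scene. Friction and masses are not known exactly. Their poses are not given: they have to be found in the camera images.
- old_tier: Old opaque grey plastic tier, full at the start, fixed, left or right of the clear one. 350 mm wide (y), 116 deep (x). Four compartments, 81 x 110 mm inside, centres at y = +126, +42, -42, -126 mm; floor 16 mm above the origin; lips and partitions 15 mm above the floor, ends 28, corner posts 51. Origin: centre of underside. x points away from the robot, y to its left, give or take 0.17 rad.
- clear_tier: New tier of clear plastic, empty at the start, fixed on the white ledge beside the grey one (centres about 0.40 m apart). Same shape, sizes, compartments and axes as the grey tier: centres at y = +126, +42, -42, -126 mm, x = 0, floor 16 mm above the origin. Origin: centre of its underside.
- cup: Plain steel drinking cup without a handle, open at the top, 52 mm across at the foot, 58 mm at 60 mm up, 62 mm at the rim, 90 mm high, about 110 g. Starts upright in any compartment of the grey tier. Origin: centre of its underside, z up.
- oil_bottle: Round dark brown hair-oil bottle with a narrow neck and black cap; body 52 mm across and straight up to 90 mm, 125 mm high in all, about 170 g. Starts upright in any compartment of the grey tier. Origin: centre of its underside, z up.
- cream_jar: Squat round white cream jar with an aluminium screw lid; 58 mm across, lid 60 mm across from 43 mm up to the top at 61 mm, about 160 g. Starts upright in any compartment of the grey tier. Origin: centre of its underside, z up.
- talc_tin: Upright oblong talcum tin of bare metal, 38 mm (its x) by 54 mm (its y), straight up to 94 mm, with a small white sprinkler top up to 111 mm, about 140 g. Starts upright in any compartment of the grey tier, its wide side along the row give or take 0.25 rad. Origin: centre of its underside, z up.
- jug: Bystander, leave alone: yellow plastic jug, 116 mm across at the rim, 160 mm high, its handle on its +y side, behind the tiers. Origin: centre of its underside.
- soap_dish: Bystander, leave alone: white ceramic soap dish with a bar of soap, 86 by 118 mm, 31 mm high, behind the tiers. Origin: centre of its underside.
- nail_brush: Bystander, leave alone: brown plastic nail brush lying bristles down, 40 by 95 mm, 39 mm high, in front of the tiers. Origin: centre of its underside.
- foot_stone: Bystander, leave alone: round terracotta foot scrubber, 68 mm across, 31 mm high, behind the tiers. Origin: centre of its underside.
Not all that is in view belongs to the job. What is shaped like the talc_tin but blue is not meant.

How it is judged:
By the outcome, as a careful person would: the job done as asked, in the order asked, and still so for the second after the job is handed in, with the robot touching nothing.
It also fails if it takes over 102 s, if anything falls off the work surface, if the arm or the gripper's body presses on something with over 40 N, if the wrist force passes 120 N, or if a joint passes its speed limit or range.

## Working session

There is one attempt and no reset: what is moved stays moved. The work goes in short steps, Python scripts to look and compute and a tool call to move; the robot and the scene stay as the last step left them, time stands still between calls to the robot, and variables do not carry over. Pictures are saved under pics/ and viewed, about 12 in all and at most 16, crops included, and the job is handed in when it is done.

Besides the shell and the picture viewer there is one more tool, called after ">>>" in YAML: its name, and indented under it one key for each argument. apply_moves: Moves the arm, as the interface text tells. Its arguments: {"type":"object","properties":{"increments":{"type":"array"}},"required":["increments"]}

```bash
mkdir -p pics; cat > h.py <<'E'
import numpy as np, cv2
from cell import status, imaging, env
def cam(n,save=None):
    c=imaging.read_camera(n); f=240/np.tan(np.radians(c["fovy"])/2)
    c["K"]=np.array([[f,0,c["cx"]],[0,f,c["cy"]],[0,0,1.]]); c["d"]=np.array(c["distortion"],float)
    c["R"]=np.array(c["R"]);c["t"]=np.array(c["t"])
    if save: cv2.imwrite(f"pics/{save}.png",c["pixels"][:,:,::-1])
    return c
def ray(c,uv):
    p=cv2.undistortPoints(np.array(uv,float).reshape(-1,1,2),c["K"],c["d"]).reshape(-1,2)
    d=np.c_[p,np.ones(len(p))]@c["R"]; return -c["R"].T@c["t"],d
def plane(c,uv,z):
    o,d=ray(c,uv); return o+d*((z-o[2])/d[:,2])[:,None]
def proj(c,X):
    return cv2.projectPoints(np.array(X,float).reshape(-1,1,3),cv2.Rodrigues(c["R"])[0],c["t"],c["K"],c["d"])[0].reshape(-1,2)
E
python3 - <<'E'
from h import *
for n in("top","side"):
    c=cam(n,n+"0"); print(n,c["fovy"],-c["R"].T@c["t"],c["R"][2],c["d"])
print(status.state())
E
```

```text
top 57.447762422494 [378.20950239  12.89973165 862.02591489] [ 0.14304571 -0.00618127 -0.98969678] [0.02216832 0.         0.         0.         0.        ]
side 42.82650738299946 [273.68520593 747.33818502 897.98387843] [ 0.2161344  -0.64614949 -0.73196773] [-0.12125263  0.          0.          0.          0.        ]
{'t': 0.1, 'joints': array([-1.38160159e+00,  4.91494722e-01,  1.55940098e+00, -1.53475739e-06,
        1.09167793e+00, -1.05583706e-01]), 'qvel': array([ 1.44069316e-03, -1.64644562e-03, -1.92359376e-03,  3.90885457e-06,
        2.19308294e-04,  6.21793645e-04]), 'tau': array([ 2.09093691e-03, -6.13625765e+01, -2.58605200e+01,  6.93786121e-02,
        4.70395829e-02, -5.72679551e-05]), 'eef_pos': array([ 181.57239632, -597.83023797,  225.11870901]), 'tcp_rot': array([3.03739659, 1.56981534, 1.76137941]), 'ft_force': array([-0.70596861,  0.1486409 ,  0.24122977]), 'moment': array([ 0.00694074, -0.04270493,  0.00023468]), 'opening': 0.9985848824137425}
```

View pics/top0.png

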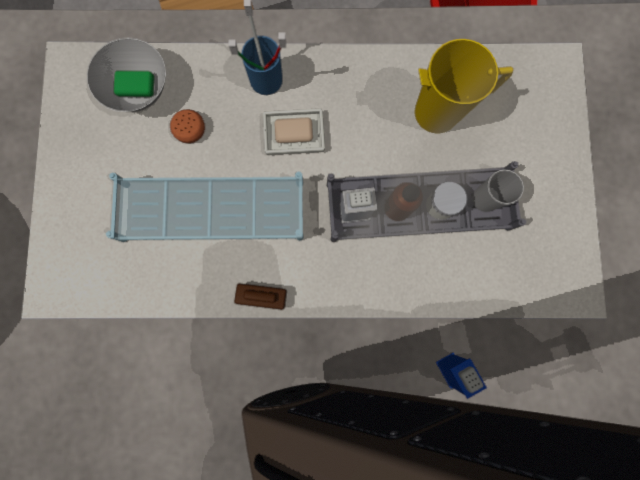

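View pics/side0.png

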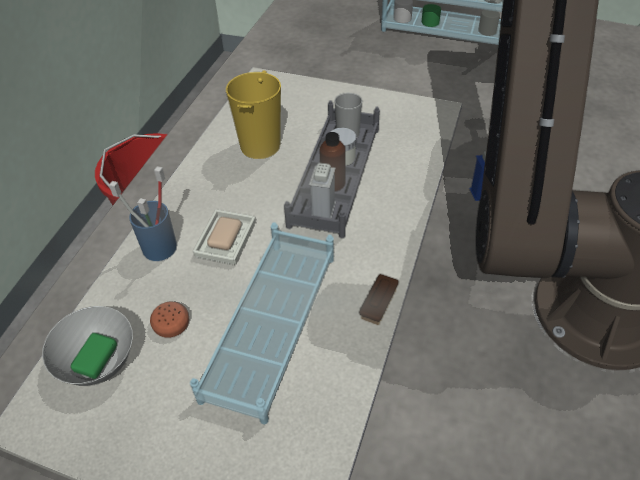

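Top view: clear tier at columns 110–303, rows 176–241. Grey tier at columns 330–520, holding from the left talc (359,200), oil (403,202), jar (450,198) and cup (505,188). I'll zoom in to find the post and corner pixels.

```bash
python3 - <<'E'
import cv2,numpy as np
a=cv2.imread("pics/top0.png");b=cv2.imread("pics/side0.png")
A=cv2.resize(a[155:250,320:530],None,fx=3.8,fy=3.8,interpolation=cv2.INTER_CUBIC)[:,:798]
B=cv2.resize(a[165:250,100:310],None,fx=3.8,fy=3.8,interpolation=cv2.INTER_CUBIC)[:,:798]
cv2.imwrite("pics/tz.png",np.vstack([A[:300],B[:300]])[:600]); print(A.shape,B.shape)
C=cv2.resize(b[85:425,185:395],None,fx=1.76,fy=1.76,interpolation=cv2.INTER_CUBIC)
L=cv2.resize(b[220:425,185:345],None,fx=2.5,fy=2.5,interpolation=cv2.INTER_CUBIC)
R=cv2.resize(b[85:240,280:390],None,fx=3.6,fy=3.6,interpolation=cv2.INTER_CUBIC)
o=np.zeros((600,800,3),np.uint8); o[:L.shape[0],:400]=L[:,:400]; o[:R.shape[0],404:404+R.shape[1]]=R[:600,:396]
cv2.imwrite("pics/sz.png",o)
E
```

```text
(361, 798, 3) (323, 798, 3)
```

View pics/tz.png

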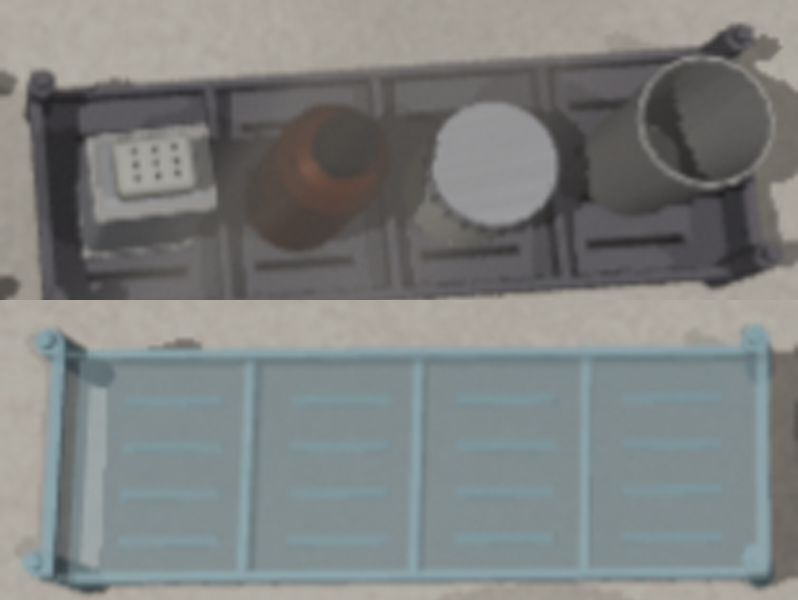

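View pics/sz.png

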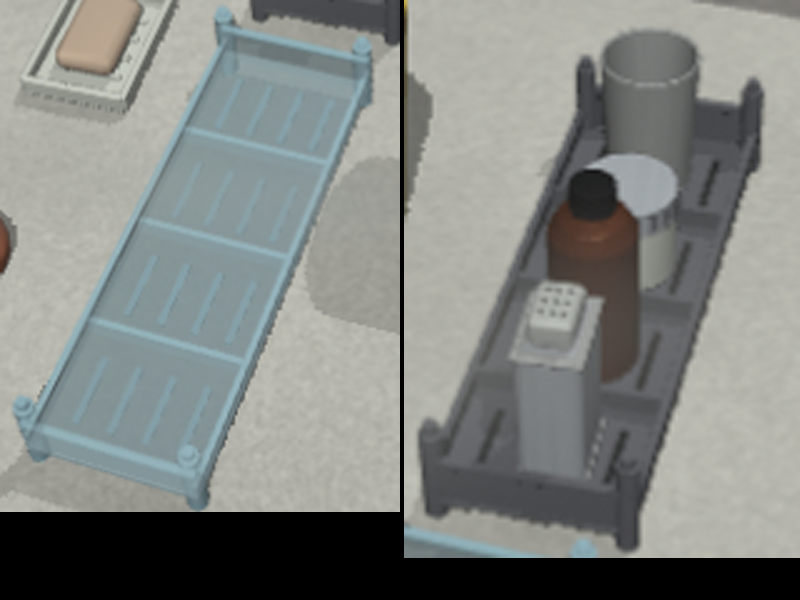

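```bash
cat > m.py <<'E'
from h import *
T=cam("top");S=cam("side")
P={"cFL":((112.4,175.8),(193.8,381.2)),"cFR":((298.7,174.2),(274.6,226)),"cNL":((109.5,233.4),(261,402)),"cNR":((299.2,231.6),(330.2,238)),
"gFL":((331.1,176.6),(287.5,203.9)),"gFR":((514.7,164.7),(330.8,102.2)),"gNR":((522.1,221.6),(377,109.4)),
"cap":((412.1,192.4),(332.5,135)),"talc":((360.8,196.6),(323,168.3)),"cup":((505.8,186.8),(348.3,100.8)),"jar":((450.3,197.9),(342.8,137.8))}
for k,(a,b) in P.items():
    o,d=ray(T,a);p,e=ray(S,b);d=d[0];e=e[0]
    s=np.linalg.lstsq(np.c_[d,-e],p-o,rcond=None)[0]; q=o+d*s[0];r=p+e*s[1]
    print(k,((q+r)/2).round(1),"gap",np.linalg.norm(q-r).round(1))
E
python3 m.py; python3 -c "
from h import *
print(status.state()['t'])"
```

```text
cFL [614.3 376.5  82.5] gap 0.6
cFR [612.8  36.7  79.6] gap 2.6
cNL [506.8 377.1  79.9] gap 2.4
cNR [505.4  36.7  79.6] gap 3.0
gFL [607.8 -22.7  81.8] gap 0.9
gFR [ 624.4 -359.4   84.8] gap 1.1
gNR [ 518.4 -366.3   81.1] gap 2.4
cap [ 556.  -151.5  161.4] gap 0.5
talc [551.6 -69.  147. ] gap 4.4
cup [ 573.  -322.8  123. ] gap 1.3
jar [ 561.7 -237.1   88.8] gap 3.6
0.2
```

```bash
python3 - <<'E'
from h import *
from scipy.spatial.transform import Rotation as Ro
s=status.state(); print(Ro.from_euler("xyz",s["tcp_rot"]).as_matrix().round(3))
T=cam("top")
for k,uv,z in [("talc",(360.8,196.6),143),("oil",(412.1,192.4),157),("jar",(450.3,197.9),93),("cup",(505.8,186.8),122),("jugrim",(463,72),176),("jugrimfront",(463,101),176),("ledge corners",(27,318),16),("ledge",(605,318),16),("pot",(263,52),100)]:
    print(k,plane(T,[uv],z).round(1))
E
```

```text
[[-0.     0.957  0.291]
 [ 0.001  0.291 -0.957]
 [-1.     0.    -0.001]]
talc [[554.8 -69.2 143. ]]
oil [[ 557.4 -152.5  157. ]]
jar [[ 562.5 -235.6   93. ]]
cup [[ 573.9 -323.2  122. ]]
jugrim [[ 757.2 -241.7  176. ]]
jugrimfront [[ 706.2 -238.8  176. ]]
ledge corners [[359.5 551.4  16. ]]
ledge [[ 344.2 -537.7   16. ]]
pot [[843.7 100.7 100. ]]
```

>>> apply_moves:
  increments:
    - [0,0,0,0,-7.9]
    - [0,0,0,0,-7.9]
    - [0,0,0,0,-7.9]
    - [0,0,0,0,-7.9]
    - [0,0,0,0,-7.9]
    - [0,0,0,0,-7.9]
    - [0,0,0,0,-7.9]
    - [0,0,0,0,-7.9]
    - [0,0,0,0,-7.9]
    - [0,0,0,0,-7.9]

```text
t: 1.25
eef_pos: [181.6, -598.0, 225.6]
tcp_rot: [1.541, 1.571, 1.65]
ft_force: [0.3, 0.1, 0.3]
opening: 1.002
```

>>> apply_moves:
  increments:
    - [0,0,32,28,0]
    - [0,0,32,28,0]
    - [0,0,32,28,0]
    - [0,0,32,28,0]
    - [0,0,32,28,0]
    - [0,0,32,28,0]
    - [0,0,32,28,0]
    - [0,0,32,28,0]
    - [0,0,32,28,0]
    - [0,0,32,28,0]

```text
t: 2.25
eef_pos: [428.0, -249.5, 225.8]
tcp_rot: [-0.942, 1.57, -0.84]
ft_force: [0.9, -0.7, -0.2]
opening: 1.001
```

>>> apply_moves:
  increments:
    - [0,0,32,28,0]
    - [0,0,32,28,0]
    - [0,0,32,28,0]
    - [0,0,30,27,0]
    - [0,0,20,18,0]
    - [0,0,12,12,0]
    - [0,0,7,6,0]
    - [0,0,0,0,0]
    - [0,0,0,0,0]

```text
t: 3.15
eef_pos: [556.1, -72.6, 225.6]
tcp_rot: [-2.604, 1.57, -2.502]
ft_force: [-0.4, -1.3, -0.1]
opening: 0.999
```

```bash
cat >> h.py <<'E'
def go(*xyz,A=None):
    s=status.state(); r=s["tcp_rot"]; a=r[2]-r[0]; d=np.array(xyz)-s["eef_pos"]
    print("A",round((a+np.pi)%(2*np.pi)-np.pi,3),"pos",s["eef_pos"].round(1),"t",round(s["t"],2))
    print("tool move",np.array([-d[2],-np.sin(a)*d[0]+np.cos(a)*d[1],np.cos(a)*d[0]+np.sin(a)*d[1]]).round(1), "turn",None if A is None else round(np.degrees(a-A),1))
E
python3 - <<'E'
from h import *
go(553.5,-69.1,89)
a=cam("top")["pixels"];b=cam("side")["pixels"]
A=a[140:260,290:530];B=b[80:250,260:440]
o=np.zeros((600,800,3),np.uint8);A=cv2.resize(A,(480,240));B=cv2.resize(B,None,fx=3,fy=3)
o=np.zeros((510,800,3),np.uint8);o[:240,:400]=cv2.resize(A,(400,200))[0:200].repeat(1,0)[:240] if 0 else np.pad(cv2.resize(A,(400,200)),((0,40),(0,0),(0,0)))
o[:, 400:]=np.pad(B,((0,0),(0,0),(0,0)))[:510,140-140:400]
cv2.imwrite("pics/talc1.png",o[:,:,::-1])
E
```

```text
A 0.102 pos [556.1 -72.6 225.6] t 3.15
tool move [136.6   3.7  -2.3] turn None
```

View pics/talc1.png

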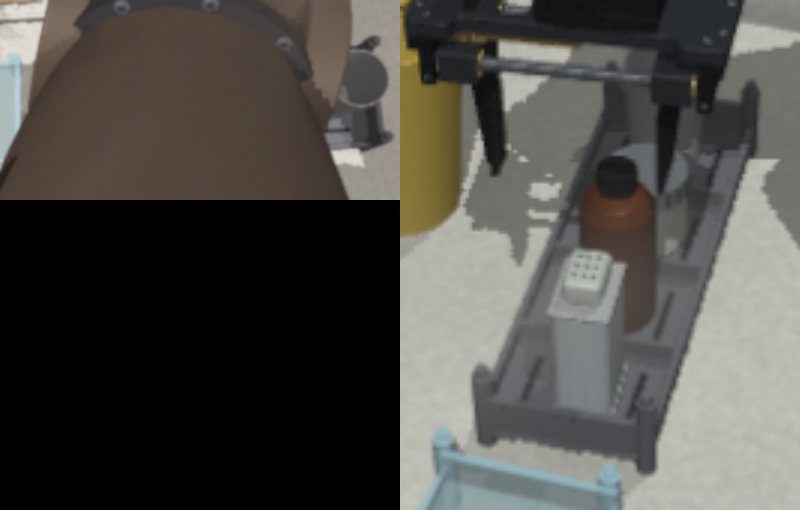

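The side view shows the jaws open front to back above the talc, with their midpoint roughly in line with the sprinkler. The arm blocks the top view. Going down.

>>> apply_moves:
  increments:
    - [0,20,3.7,-2.3,0]
    - [0,25,0,0,0]
    - [0,25,0,0,0]
    - [0,20,0,0,0]
    - [0,20,0,0,0]
    - [0,15,0,0,0]
    - [0,11,0,0,0]
    - [0,0,0,0,0]
    - [0,0,0,0,0]

```text
t: 4.15
eef_pos: [554.0, -68.7, 90.0]
tcp_rot: [-0.631, 1.57, -0.529]
ft_force: [-0.4, -0.5, 0.3]
opening: 1.003
```

>>> apply_moves:
  increments:
    - [0.3,0,0,0,0]
    - [0.45,0,0,0,0]
    - [0.5,0,0,0,0]
    - [0.55,0,0,0,0]
    - [0.6,0,0,0,0]
    - [0.7,0,0,0,0]
    - [0.8,0,0,0,0]
    - [0.9,0,0,0,0]
    - [0.9,0,0,0,0]
    - [0.9,0,0,0,0]

```text
t: 5.15
eef_pos: [553.8, -68.3, 89.6]
tcp_rot: [-2.923, 1.571, -2.82]
ft_force: [-0.4, 0.6, -0.3]
opening: 0.401
```

>>> apply_moves:
  increments:
    - [0.9,-4,0,0,0]
    - [0.9,-10,0,0,0]
    - [0.9,-20,0,0,0]
    - [0.9,-20,0,0,0]
    - [0.9,-20,0,0,0]
    - [0.9,-12,0,0,0]
    - [0.9,-4,0,0,0]
    - [0.9,0,0,0,0]

```text
t: 5.95
eef_pos: [553.9, -68.3, 179.9]
tcp_rot: [-0.438, 1.57, -0.335]
ft_force: [-0.8, 0.7, -2.0]
opening: 0.395
```

>>> apply_moves:
  increments:
    - [0.9,0,10,1,0.5]
    - [0.9,0,20,2,1]
    - [0.9,0,30,3.5,1]
    - [0.9,0,35,4,1]
    - [0.9,0,35,4,1]
    - [0.9,0,35,4,1]
    - [0.9,0,35,4,0.5]
    - [0.9,0,35,4,0]
    - [0.9,0,35,4,0]
    - [0.9,0,35,4,0]

```text
t: 6.95
eef_pos: [578.1, 239.4, 178.4]
tcp_rot: [-2.836, 1.569, -2.839]
ft_force: [-0.0, -0.1, -1.2]
opening: 0.399
```

>>> apply_moves:
  increments:
    - [0.9,0,35,0,0]
    - [0.9,0,28,0,0]
    - [0.9,0,18,0,0]
    - [0.9,0,10,0,0]
    - [0.9,0,0,0,0]
    - [0.9,0,0,0,0]

```text
t: 7.55
eef_pos: [578.9, 327.6, 179.3]
tcp_rot: [-2.32, 1.57, -2.322]
ft_force: [0.2, -0.7, -1.2]
opening: 0.398
```

```bash
python3 - <<'E'
from h import *
go(559.8,332.8,95,A=-.004)
print(status.state()["opening"],status.state()["joints"])
b=cam("side")["pixels"]; cv2.imwrite("pics/talc2.png",b[:,:,::-1])
E
```

```text
A -0.002 pos [578.9 327.6 179.3] t 7.55
tool move [ 84.3   5.2 -19.1] turn 0.1
0.3983489668795716 [ 4.15838311e-01  5.92993065e-01  1.50237489e+00 -3.47401508e-04
  1.04692960e+00  4.18380226e-01]
```

View pics/talc2.png

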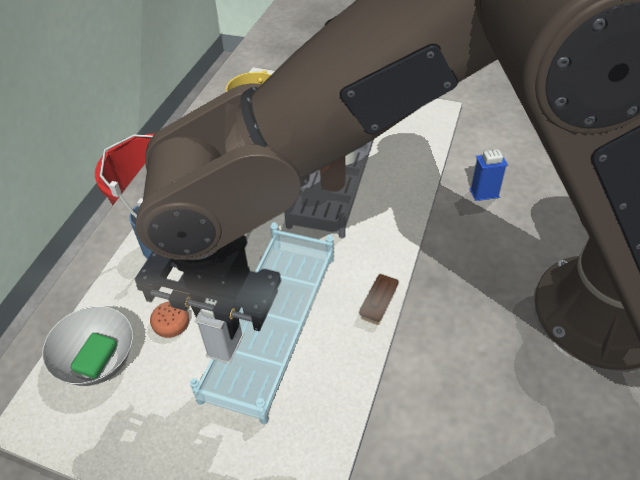

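The side view shows the talc held upright above the clear tier, bottom near (222,355). It needs a shift of about 19 mm back toward the robot.

>>> apply_moves:
  increments:
    - [0.9,0,3,-10,0]
    - [0.9,0,2.2,-9,0]
    - [0.9,10,0,0,0]
    - [0.9,20,0,0,0]
    - [0.9,20,0,0,0]
    - [0.9,15,0,0,0]
    - [0.9,10,0,0,0]
    - [0.9,5,0,0,0]
    - [0.9,4,0,0,0]
    - [0.9,2,0,0,0]

```text
t: 8.6
eef_pos: [560.1, 333.7, 93.7]
tcp_rot: [0.228, 1.57, 0.226]
ft_force: [0.0, 0.3, -0.6]
opening: 0.402
```

>>> apply_moves:
  increments:
    - [0.9,1,0,0,0]
    - [0.9,1,0,0,0]
    - [0.9,1,0,0,0]
    - [0.9,0,0,0,0]

```text
t: 9.0
eef_pos: [560.0, 333.6, 90.7]
tcp_rot: [-0.142, 1.571, -0.144]
ft_force: [-0.0, 0.2, -1.6]
opening: 0.398
```

>>> apply_moves:
  increments:
    - [0.9,0.5,0,0,0]
    - [0.9,0.5,0,0,0]
    - [0.9,0,0,0,0]

```text
t: 9.3
eef_pos: [560.0, 333.6, 89.6]
tcp_rot: [-0.645, 1.571, -0.647]
ft_force: [-0.5, 0.3, -0.7]
opening: 0.395
```

>>> apply_moves:
  increments:
    - [0.9,0.5,0,0,0]
    - [0.9,0.5,0,0,0]
    - [0.9,0,0,0,0]

```text
t: 9.6
eef_pos: [560.0, 333.6, 89.6]
tcp_rot: [0.185, 1.57, 0.183]
ft_force: [-3.5, -1.4, 7.9]
opening: 0.4
```

Contact at about 89.6 mm, the same height as at pickup. Releasing and rising.

>>> apply_moves:
  increments:
    - [0.55,0,0,0,0]
    - [0.45,0,0,0,0]
    - [0.3,0,0,0,0]
    - [0,0,0,0,0]
    - [0,0,0,0,0]
    - [0,0,0,0,0]
    - [0,-15,0,0,0]
    - [0,-30,0,0,0]
    - [0,-40,0,0,0]
    - [0,-40,0,0,0]

```text
t: 10.6
eef_pos: [559.7, 333.5, 216.0]
tcp_rot: [-0.704, 1.571, -0.705]
ft_force: [1.0, 0.0, 0.2]
opening: 0.995
```

>>> apply_moves:
  increments:
    - [0,-20,-15,0,0]
    - [0,0,-30,0,0]
    - [0,0,-45,0,0]
    - [0,0,-45,0,0]
    - [0,0,-45,0,0]
    - [0,0,-45,0,0]
    - [0,0,-45,0,0]
    - [0,0,-45,0,0]
    - [0,0,-45,0,0]
    - [0,0,-45,0,0]

```text
t: 11.6
eef_pos: [558.9, -73.2, 235.0]
tcp_rot: [-0.286, 1.569, -0.287]
ft_force: [0.9, -0.1, -0.4]
opening: 1.004
```

>>> apply_moves:
  increments:
    - [0,0,-35,0,0]
    - [0,0,-22,0,0]
    - [0,0,-14,0,0]
    - [0,0,-6,0,0]
    - [0,0,0,0,0]
    - [0,0,0,0,0]

```text
t: 12.2
eef_pos: [559.1, -147.5, 233.8]
tcp_rot: [0.526, 1.571, 0.525]
ft_force: [-1.5, 0.3, 0.6]
opening: 1.001
```

```bash
python3 - <<'E'
from h import *
go(557,-152,99,A=0)
b=cam("side")["pixels"]; cv2.imwrite("pics/oil1.png",b[:,:,::-1])
E
```

```text
A -0.001 pos [ 559.1 -147.5  233.8] t 12.2
tool move [134.8  -4.5  -2.1] turn -0.1
```

View pics/oil1.png

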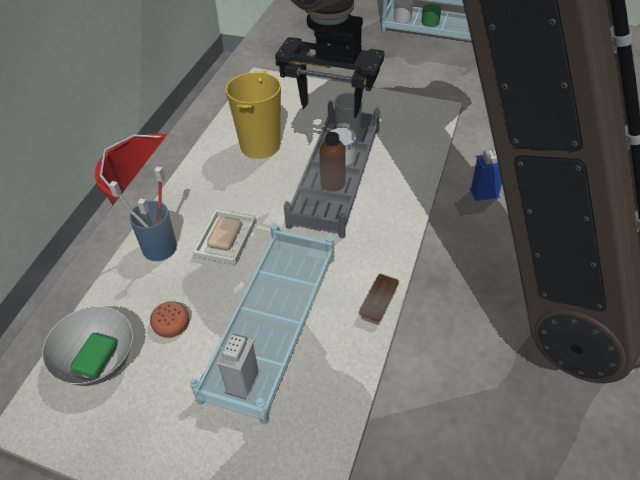

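The talc stands upright in the leftmost clear compartment, near (237,370). Now the oil bottle.

>>> apply_moves:
  increments:
    - [0,5,-4.5,-2.1,0]
    - [0,15,0,0,0]
    - [0,25,0,0,0]
    - [0,25,0,0,0]
    - [0,25,0,0,0]
    - [0,20,0,0,0]
    - [0,12,0,0,0]
    - [0,7,0,0,0]
    - [0,0,0,0,0]
    - [0,0,0,0,0]

```text
t: 13.25
eef_pos: [557.3, -152.9, 100.3]
tcp_rot: [-0.493, 1.57, -0.495]
ft_force: [0.8, -0.7, -1.2]
opening: 0.996
```

>>> apply_moves:
  increments:
    - [0.25,0,0,0,0]
    - [0.35,0,0,0,0]
    - [0.4,0,0,0,0]
    - [0.43,0,0,0,0]
    - [0.46,0,0,0,0]
    - [0.6,0,0,0,0]
    - [0.8,0,0,0,0]
    - [0.8,0,0,0,0]

```text
t: 14.05
eef_pos: [557.0, -152.9, 99.6]
tcp_rot: [-1.008, 1.571, -1.01]
ft_force: [0.1, -0.0, 0.6]
opening: 0.539
```

>>> apply_moves:
  increments:
    - [0.9,-4,0,0,0]
    - [0.9,-10,0,0,0]
    - [0.9,-20,0,0,0]
    - [0.9,-20,0,0,0]
    - [0.9,-20,0,0,0]
    - [0.9,-12,0,0,0]
    - [0.9,-4,0,0,0]
    - [0.9,0,0,0,0]

```text
t: 14.85
eef_pos: [556.9, -152.9, 189.9]
tcp_rot: [-0.548, 1.57, -0.55]
ft_force: [0.5, -0.4, -1.4]
opening: 0.538
```

>>> apply_moves:
  increments:
    - [0.9,0,10,0,0]
    - [0.9,0,20,0,0]
    - [0.9,0,30,0,0]
    - [0.9,0,35,1,0]
    - [0.9,0,35,1,0]
    - [0.9,0,35,1,0]
    - [0.9,0,35,0,0]
    - [0.9,0,35,0,0]
    - [0.9,0,35,0,0]
    - [0.9,0,35,0,0]

```text
t: 15.85
eef_pos: [559.6, 154.1, 188.6]
tcp_rot: [-2.975, 1.569, -2.977]
ft_force: [1.3, -0.1, -1.0]
opening: 0.542
```

>>> apply_moves:
  increments:
    - [0.9,0,35,0,0]
    - [0.9,0,28,0,0]
    - [0.9,0,20,0,0]
    - [0.9,0,10,0,0]
    - [0.9,0,4,0,0]
    - [0.9,0,0,0,0]
    - [0.9,0,0,0,0]

```text
t: 16.55
eef_pos: [560.7, 248.4, 189.4]
tcp_rot: [-2.329, 1.57, -2.332]
ft_force: [0.5, 0.4, -1.6]
opening: 0.537
```

```bash
python3 - <<'E'
from h import *
go(559.8,248.8,99.6,A=0)
E
```

```text
A -0.003 pos [560.7 248.4 189.4] t 16.55
tool move [89.8  0.4 -0.9] turn -0.1
```

>>> apply_moves:
  increments:
    - [0.9,8,0,0,0]
    - [0.9,20,0,0,0]
    - [0.9,20,0,0,0]
    - [0.9,18,0,0,0]
    - [0.9,10,0,0,0]
    - [0.9,6,0,0,0]
    - [0.9,4,0,0,0]
    - [0.9,2,0,0,0]
    - [0.9,1,0,0,0]
    - [0.9,0,0,0,0]

```text
t: 17.55
eef_pos: [560.8, 249.2, 100.9]
tcp_rot: [0.215, 1.57, 0.213]
ft_force: [-0.1, 0.1, -1.8]
opening: 0.538
```

>>> apply_moves:
  increments:
    - [0.9,0.5,0,0,0]
    - [0.9,0.5,0,0,0]
    - [0.9,0.5,0,0,0]
    - [0.9,0,0,0,0]

```text
t: 17.95
eef_pos: [560.8, 249.2, 99.6]
tcp_rot: [0.202, 1.57, 0.2]
ft_force: [-1.0, -0.9, 4.1]
opening: 0.541
```

>>> apply_moves:
  increments:
    - [0.44,0,0,0,0]
    - [0.35,0,0,0,0]
    - [0.2,0,0,0,0]
    - [0,0,0,0,0]
    - [0,0,0,0,0]
    - [0,0,0,0,0]
    - [0,-15,0,0,0]
    - [0,-30,0,0,0]
    - [0,-40,0,0,0]
    - [0,-40,0,0,0]

```text
t: 18.95
eef_pos: [560.4, 249.0, 225.2]
tcp_rot: [-2.736, 1.57, -2.738]
ft_force: [0.4, -0.2, 0.7]
opening: 0.998
```

>>> apply_moves:
  increments:
    - [0,-10,-15,0,0]
    - [0,0,-30,0,0]
    - [0,0,-45,0,0]
    - [0,0,-45,0,0]
    - [0,0,-45,0,0]
    - [0,0,-45,0,0]
    - [0,0,-45,0,0]
    - [0,0,-45,0,0]
    - [0,0,-45,0,0]
    - [0,0,-45,0,0]

```text
t: 19.95
eef_pos: [559.2, -158.0, 233.6]
tcp_rot: [2.914, 1.57, 2.912]
ft_force: [1.2, 0.1, -0.0]
opening: 0.997
```

>>> apply_moves:
  increments:
    - [0,0,-35,0,0]
    - [0,0,-22,0,0]
    - [0,0,-14,0,0]
    - [0,0,-8,0,0]
    - [0,0,0,0,0]
    - [0,0,0,0,0]

```text
t: 20.55
eef_pos: [559.7, -234.0, 234.0]
tcp_rot: [2.283, 1.57, 2.282]
ft_force: [-0.3, -0.1, -0.1]
opening: 0.998
```

```bash
python3 - <<'E'
from h import *
go(562,-236,76,A=0)
b=cam("side")["pixels"]; cv2.imwrite("pics/jar1.png",b[:,:,::-1])
E
```

```text
A -0.001 pos [ 559.7 -234.   234. ] t 20.55
tool move [158.   -2.    2.3] turn -0.1
```

View pics/jar1.png

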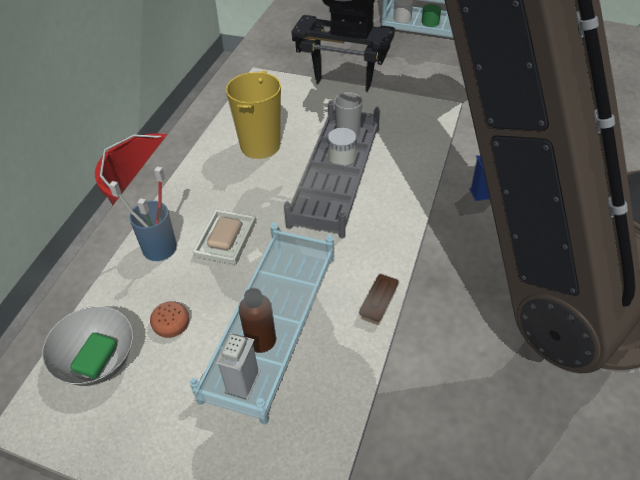

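The oil bottle stands in the second compartment, near (257,325). The jar is at (342,145). Now the jar.

>>> apply_moves:
  increments:
    - [0,10,-2,2.3,0]
    - [0,20,0,0,0]
    - [0,25,0,0,0]
    - [0,25,0,0,0]
    - [0,25,0,0,0]
    - [0,25,0,0,0]
    - [0,15,0,0,0]
    - [0,8,0,0,0]
    - [0,5,0,0,0]
    - [0,0,0,0,0]

```text
t: 21.6
eef_pos: [562.1, -236.7, 75.9]
tcp_rot: [2.853, 1.571, 2.852]
ft_force: [-0.5, -0.8, -0.5]
opening: 1.001
```

>>> apply_moves:
  increments:
    - [0.15,0,0,0,0]
    - [0.25,0,0,0,0]
    - [0.3,0,0,0,0]
    - [0.35,0,0,0,0]
    - [0.4,0,0,0,0]
    - [0.6,0,0,0,0]
    - [0.8,0,0,0,0]
    - [0.8,0,0,0,0]

```text
t: 22.4
eef_pos: [562.2, -237.0, 76.3]
tcp_rot: [-0.704, 1.57, -0.706]
ft_force: [0.5, 0.5, 3.0]
opening: 0.629
```

>>> apply_moves:
  increments:
    - [0.8,-4,0,0,0]
    - [0.8,-10,0,0,0]
    - [0.8,-20,0,0,0]
    - [0.8,-20,0,0,0]
    - [0.8,-20,0,0,0]
    - [0.8,-12,0,0,0]
    - [0.8,-4,0,0,0]
    - [0.8,0,0,0,0]

```text
t: 23.2
eef_pos: [562.0, -236.9, 166.4]
tcp_rot: [-0.661, 1.57, -0.663]
ft_force: [-0.4, -0.1, -1.5]
opening: 0.623
```

>>> apply_moves:
  increments:
    - [0.8,0,10,0,0]
    - [0.8,0,20,0,0]
    - [0.8,0,30,0,0]
    - [0.8,0,35,0,0]
    - [0.8,0,35,0,0]
    - [0.8,0,35,0,0]
    - [0.8,0,35,0,0]
    - [0.8,0,35,0,0]
    - [0.8,0,35,0,0]
    - [0.8,0,35,0,0]

```text
t: 24.2
eef_pos: [561.5, 70.9, 165.6]
tcp_rot: [3.1, 1.57, 3.099]
ft_force: [0.4, 0.3, -2.3]
opening: 0.623
```

>>> apply_moves:
  increments:
    - [0.8,0,35,0,0]
    - [0.8,0,28,0,0]
    - [0.8,0,18,0,0]
    - [0.8,0,10,0,0]
    - [0.8,0,4,0,0]
    - [0.8,0,0,0,0]
    - [0.8,0,0,0,0]

```text
t: 24.9
eef_pos: [562.7, 162.6, 166.0]
tcp_rot: [-2.413, 1.57, -2.415]
ft_force: [0.8, 0.3, -0.9]
opening: 0.628
```

```bash
python3 - <<'E'
from h import *
go(559.8,164.8,76,A=0)
E
```

```text
A -0.002 pos [562.7 162.6 166. ] t 24.9
tool move [90.   2.2 -2.9] turn -0.1
```

>>> apply_moves:
  increments:
    - [0.8,8,1.5,-2.5,0]
    - [0.8,20,0,0,0]
    - [0.8,20,0,0,0]
    - [0.8,18,0,0,0]
    - [0.8,10,0,0,0]
    - [0.8,6,0,0,0]
    - [0.8,4,0,0,0]
    - [0.8,2,0,0,0]
    - [0.8,1,0,0,0]
    - [0.8,0,0,0,0]

```text
t: 25.9
eef_pos: [560.5, 164.7, 77.4]
tcp_rot: [0.024, 1.57, 0.022]
ft_force: [-0.7, 0.1, -0.8]
opening: 0.625
```

>>> apply_moves:
  increments:
    - [0.8,0.5,0,0,0]
    - [0.8,0.5,0,0,0]
    - [0.8,0.5,0,0,0]
    - [0.8,0,0,0,0]

```text
t: 26.3
eef_pos: [560.5, 164.7, 76.3]
tcp_rot: [0.043, 1.57, 0.041]
ft_force: [-2.0, -0.3, 4.4]
opening: 0.626
```

>>> apply_moves:
  increments:
    - [0.35,0,0,0,0]
    - [0.25,0,0,0,0]
    - [0.1,0,0,0,0]
    - [0,0,0,0,0]
    - [0,0,0,0,0]
    - [0,-10,0,0,0]
    - [0,-30,0,0,0]
    - [0,-40,0,0,0]
    - [0,-40,0,0,0]
    - [0,-38,0,0,0]

```text
t: 27.3
eef_pos: [560.1, 164.6, 236.2]
tcp_rot: [0.067, 1.57, 0.066]
ft_force: [-0.1, -0.1, -0.8]
opening: 1.001
```

>>> apply_moves:
  increments:
    - [0,0,-15,0,0]
    - [0,0,-30,0,0]
    - [0,0,-45,2,0]
    - [0,0,-45,2,0]
    - [0,0,-45,2,0]
    - [0,0,-45,2,0]
    - [0,0,-45,2,0]
    - [0,0,-45,2,0]
    - [0,0,-45,1,0]
    - [0,0,-45,0,0]

```text
t: 28.3
eef_pos: [571.9, -242.5, 233.5]
tcp_rot: [2.79, 1.57, 2.788]
ft_force: [0.4, -0.6, -0.4]
opening: 0.997
```

>>> apply_moves:
  increments:
    - [0,0,-35,0,0]
    - [0,0,-25,0,0]
    - [0,0,-15,0,0]
    - [0,0,-8,0,0]
    - [0,0,0,0,0]
    - [0,0,0,0,0]

```text
t: 28.9
eef_pos: [572.5, -322.4, 233.7]
tcp_rot: [2.1, 1.57, 2.099]
ft_force: [0.2, 0.1, 0.2]
opening: 1.002
```

```bash
python3 - <<'E'
from h import *
go(573.5,-323,79,A=0)
b=cam("side")["pixels"]; cv2.imwrite("pics/cup1.png",b[:,:,::-1])
E
```

```text
A -0.001 pos [ 572.5 -322.4  233.7] t 28.9
tool move [154.7  -0.6   1. ] turn -0.1
```

View pics/cup1.png

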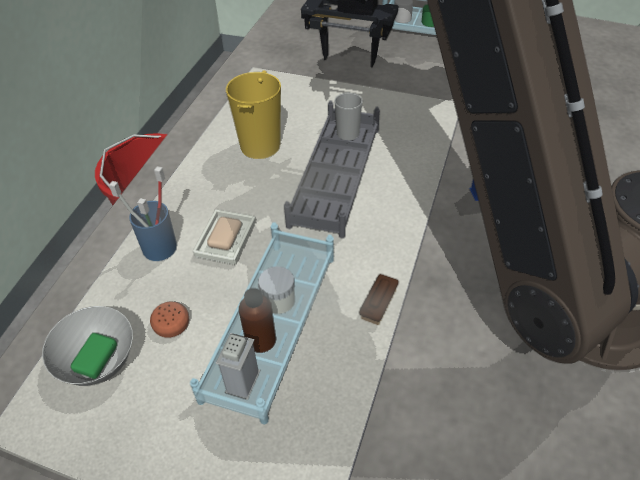

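The jar is standing in the third compartment, near (277,290). The cup is untouched at (347,117). Now the cup.

>>> apply_moves:
  increments:
    - [0,10,-0.6,1,0]
    - [0,20,0,0,0]
    - [0,25,0,0,0]
    - [0,25,0,0,0]
    - [0,25,0,0,0]
    - [0,22,0,0,0]
    - [0,15,0,0,0]
    - [0,8,0,0,0]
    - [0,5,0,0,0]
    - [0,0,0,0,0]

```text
t: 29.95
eef_pos: [573.5, -323.9, 78.6]
tcp_rot: [-1.027, 1.571, -1.029]
ft_force: [-0.2, -0.3, -0.3]
opening: 1.004
```

>>> apply_moves:
  increments:
    - [0.15,0,0,0,0]
    - [0.25,0,0,0,0]
    - [0.3,0,0,0,0]
    - [0.35,0,0,0,0]
    - [0.4,0,0,0,0]
    - [0.6,0,0,0,0]
    - [0.8,0,0,0,0]
    - [0.8,0,0,0,0]

```text
t: 30.75
eef_pos: [573.6, -324.1, 78.9]
tcp_rot: [-0.658, 1.57, -0.66]
ft_force: [0.8, 0.8, 2.9]
opening: 0.643
```

>>> apply_moves:
  increments:
    - [0.8,-4,0,0,0]
    - [0.8,-10,0,0,0]
    - [0.8,-20,0,0,0]
    - [0.8,-20,0,0,0]
    - [0.8,-20,0,0,0]
    - [0.8,-12,0,0,0]
    - [0.8,-4,0,0,0]
    - [0.8,0,0,0,0]

```text
t: 31.55
eef_pos: [573.3, -324.0, 168.9]
tcp_rot: [-0.762, 1.57, -0.764]
ft_force: [0.4, 0.1, -1.4]
opening: 0.65
```

>>> apply_moves:
  increments:
    - [0.8,0,10,0,0]
    - [0.8,0,20,0,0]
    - [0.8,0,30,-2,0]
    - [0.8,0,35,-2,0]
    - [0.8,0,35,-2,0]
    - [0.8,0,35,-2,0]
    - [0.8,0,35,-2,0]
    - [0.8,0,35,-2,0]
    - [0.8,0,35,-2,0]
    - [0.8,0,35,0,0]

```text
t: 32.55
eef_pos: [558.6, -16.2, 168.1]
tcp_rot: [2.97, 1.569, 2.969]
ft_force: [0.4, 0.3, -1.5]
opening: 0.644
```

>>> apply_moves:
  increments:
    - [0.8,0,35,0,0]
    - [0.8,0,28,0,0]
    - [0.8,0,20,0,0]
    - [0.8,0,11,0,0]
    - [0.8,0,5,0,0]
    - [0.8,0,0,0,0]
    - [0.8,0,0,0,0]

```text
t: 33.25
eef_pos: [560.1, 79.5, 168.5]
tcp_rot: [-2.448, 1.57, -2.451]
ft_force: [0.2, -1.0, -1.0]
opening: 0.647
```

```bash
python3 - <<'E'
from h import *
go(559.8,80.8,79,A=0)
b=cam("side")["pixels"]; cv2.imwrite("pics/cup2.png",b[:,:,::-1])
E
```

```text
A -0.002 pos [560.1  79.5 168.5] t 33.25
tool move [89.5  1.3 -0.3] turn -0.1
```

View pics/cup2.png

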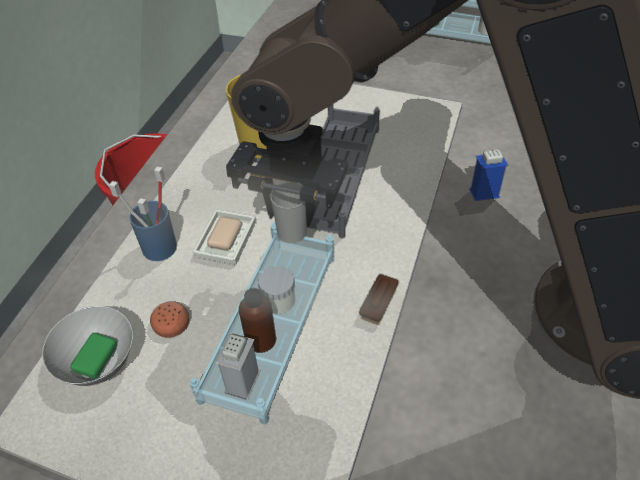

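The cup is held upright over the fourth compartment, near (289,217). Lowering.

>>> apply_moves:
  increments:
    - [0.8,8,0.8,0,0]
    - [0.8,20,0,0,0]
    - [0.8,20,0,0,0]
    - [0.8,18,0,0,0]
    - [0.8,10,0,0,0]
    - [0.8,6,0,0,0]
    - [0.8,3,0,0,0]
    - [0.8,2,0,0,0]
    - [0.8,1,0,0,0]
    - [0.8,0,0,0,0]

```text
t: 34.3
eef_pos: [560.3, 80.8, 81.0]
tcp_rot: [-0.127, 1.57, -0.129]
ft_force: [0.2, 0.5, -1.3]
opening: 0.643
```

>>> apply_moves:
  increments:
    - [0.8,0.5,0,0,0]
    - [0.8,0.5,0,0,0]
    - [0.8,0.5,0,0,0]
    - [0.8,0,0,0,0]

```text
t: 34.7
eef_pos: [560.1, 80.8, 79.1]
tcp_rot: [-2.008, 1.571, -2.01]
ft_force: [-1.0, -0.2, -1.7]
opening: 0.644
```

>>> apply_moves:
  increments:
    - [0.8,0.5,0,0,0]
    - [0.8,0.5,0,0,0]
    - [0.8,0,0,0,0]

```text
t: 35.0
eef_pos: [560.4, 80.8, 78.8]
tcp_rot: [-0.079, 1.57, -0.081]
ft_force: [-1.1, -0.4, 7.8]
opening: 0.647
```

Contact. Releasing, rising straight up, then backing away from the tiers so both cameras can see.

>>> apply_moves:
  increments:
    - [0.33,0,0,0,0]
    - [0.25,0,0,0,0]
    - [0.1,0,0,0,0]
    - [0,0,0,0,0]
    - [0,0,0,0,0]
    - [0,-10,0,0,0]
    - [0,-30,0,0,0]
    - [0,-40,0,0,0]
    - [0,-40,0,0,0]
    - [0,-40,0,0,0]

```text
t: 36.0
eef_pos: [559.8, 80.8, 240.5]
tcp_rot: [-0.081, 1.57, -0.083]
ft_force: [0.3, 0.9, 0.0]
opening: 1.0
```

>>> apply_moves:
  increments:
    - [0,0,-20,0,0]
    - [0,0,-45,0,0]
    - [0,0,-45,0,0]
    - [0,0,-45,0,0]
    - [0,0,-45,0,0]
    - [0,0,-45,0,0]
    - [0,0,-45,-10,0]
    - [0,0,-45,-10,0]
    - [0,0,-45,-10,0]
    - [0,0,-45,-10,0]

```text
t: 37.0
eef_pos: [518.6, -345.8, 239.0]
tcp_rot: [-0.708, 1.57, -0.71]
ft_force: [0.6, -1.0, -0.3]
opening: 0.999
```

>>> apply_moves:
  increments:
    - [0,0,-30,-40,0]
    - [0,0,-30,-40,0]
    - [0,0,-30,-40,0]
    - [0,0,-30,-40,0]
    - [0,0,-30,-40,0]
    - [0,0,-20,-20,0]
    - [0,0,-10,0,0]
    - [0,0,0,0,0]
    - [0,0,0,0,0]

```text
t: 37.9
eef_pos: [299.9, -523.0, 238.3]
tcp_rot: [0.972, 1.571, 0.971]
ft_force: [0.7, 0.5, -0.1]
opening: 1.002
```

```bash
python3 - <<'E'
from h import *
print(status.state()["t"],status.state()["eef_pos"],np.abs(status.state()["qvel"]).max())
b=cam("side")["pixels"][60:460]; a=cam("top")["pixels"][:340]
cv2.imwrite("pics/end_t.png",a[:,:,::-1]); cv2.imwrite("pics/end_s.png",b[:,:,::-1])
E
```

```text
37.9 [ 299.88693192 -522.98349016  238.26462001] 0.014026001222787588
```

View pics/end_t.png

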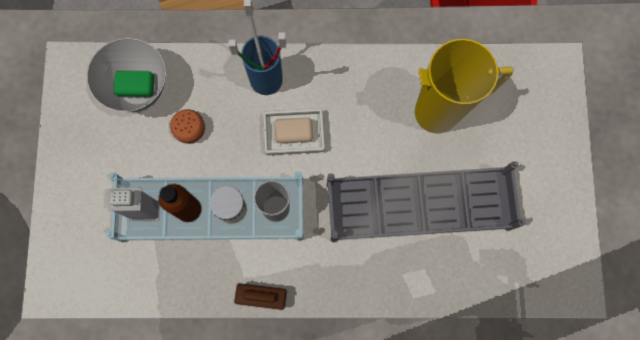

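View pics/end_s.png

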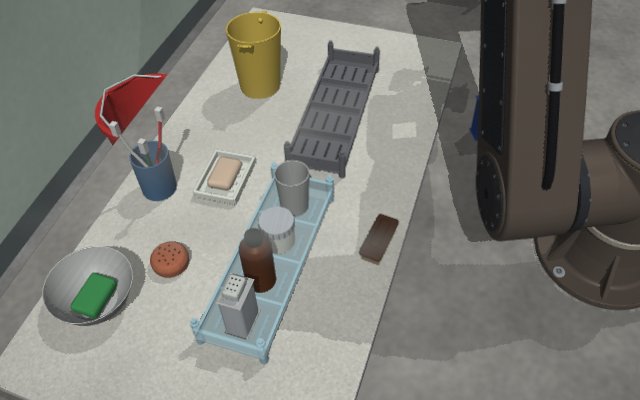

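The top view shows talc (122,197), oil (180,202), jar (227,203) and cup (272,202), one to a compartment and in the original order. All are upright, the grey tier is empty, and the bystanders are where they were. Handing in.

```bash
python3 -c "
from h import *
print(env.job_done())"
```

```text
the job is handed in; nothing more can be done
None
```

I moved all four things from the grey tier to the clear one, one to a compartment, in the same left-to-right order: talc tin, oil bottle, cream jar, cup. I then handed the job in at about 38 s of the 102 s allowed.

- **Last pictures:** from both the top and side views, all four stand upright in their own compartments. The grey tier is empty, and the things on the ledge look to be where they were. The gripper was open and clear of everything.
- **Gripping and placing:** each grip width matched the object's known size. Each thing touched the floor of its compartment at about the height it was picked up from. The forces I read after each move stayed below about 9 N.
- **Failures:** none of the checks failed or disagreed. The one correction was about 19 mm in x for the talc tin before I lowered it.

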